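# Refit a caddy panel and hold it with a one-hand bar clamp

## Task

Take the loose teak front panel out of the drying rack, slide it down into the grooves of the open chopstick caddy until it is fully home, and let go of it. Then squeeze the orange trigger of the bar clamp against its pistol grip again and again, so that the ratchet closes the sliding jaw (move the jaw with the trigger only) until it bears on the panel, and finish still squeezing trigger and grip, firmly but without crushing the panel, so that I can drive the screws. Leave the dishes in the rack undisturbed.

Things in the scene. Friction and masses are not known exactly. Their poses are not given: they have to be found in the camera images.
- panel: Loose teak board, 80 mm wide (its x), 9 mm thick (its y), 115 mm tall (its z), 70 g, both faces alike. Origin: centre of its bottom edge. Starts upright (leaning up to 4 degrees) in one of the rack's three slots, its bottom 43 mm above the table, its x within 0.25 rad of world x. Its top 60 mm stand clear of the slot wires.
- caddy: Loose teak chopstick caddy, an open-topped box with its front missing, 0.4 kg, standing on the table. Origin: centre of its underside; the open front faces its +y. 103 mm in x, y from -45 (back) to +47 mm (front), walls 100 mm high, floor 8 mm thick. Inside it is empty, 69 mm wide between the inner stops and 60 mm deep.
- slot_floor (a point): Middle of the floor of the caddy's panel slot, 8 mm above its underside (caddy x = 0, y = 36.25 mm). The slot runs along the caddy's x, 83 mm long and 11.5 mm wide, between inner stops 100 mm high (faces at y = 30.5 mm) and front lips 86 mm high (y = 42 mm) that overlap the panel's side edges. Fully home, the panel's bottom edge rests here, its top 23 mm above the walls.
- clamp: Head of a one-hand ratchet bar clamp, 0.9 kg in all, lying loose on its side, its jaws already either side of the caddy. Origin: underside of the head below the bar's axis; y runs along the bar (about the caddy's y), x along the jaws; grip and trigger point to -x. Head 68 x 56 x 36 mm; its own jaw's pad is behind the caddy, facing +y at y = 30 mm. Squeezed, the clamp slides a little on the table.
- handle: The black pistol grip fixed to the head; its origin and axes are those of clamp. A bar along x from x = -31 to -135 mm, between y = -30 and y = -6 mm, 3 to 33 mm above the table.
- trigger_lever: The orange trigger, a bar 12 mm thick, 4 to 32 mm above the table, turning with trigger about its origin, the pivot (x = 20, y = 8 mm in the clamp's frame). Released it splays out on the grip's +y side: at clamp x = -90 mm its outer face is at y = 38 mm; squeezed right in, at 14 mm.
- grip_point (a point): Point 18 mm above the table, midway between the outer faces of grip and released trigger (clamp frame x = -90, y = 4 mm). Grip plus released trigger are 68 mm wide here along the clamp's y, 44 mm when squeezed right in. Fingers coming straight down on either side and closing along the clamp's y squeeze the trigger.
- far_jaw: The sliding jaw at the end of the toothed bar, 34 mm high, in front of the caddy; the trigger draws it to -y, towards the head. Its origin is on the bar's axis at the head while bar is 0. It carries the soft pad.
- pad_face (a point): Centre of the face of the sliding jaw's soft pad, which will press on the panel's outer face: 38 mm wide, 26 mm tall, 18 mm above the table, facing the clamp's -y.
- bar (a joint): How far the bar with the sliding jaw is drawn towards the head, m: 0 wide open; the two pads are 130 mm minus this apart. Starts at 0.003 to 0.020; both pads bear at about 0.045. The ratchet (3 mm teeth) only lets it close: a full stroke of the trigger draws it 6 to 9 mm, and it stays, less up to 3 mm, when the trigger is let out.
- trigger (a joint): Angle of the trigger, rad: 0 released, 0.23 squeezed right in. A spring of 5 to 8 N at the fingers returns it. A stroke that stalls before 0.215 under 20 N or more means that the jaw bears on the panel.
- pad (a joint): How far the sliding jaw's soft pad is squeezed, m: 0 free, 1 mm for every 20 N on the panel. 20 N of squeeze on the trigger gives about 30 N there (1.4 mm), 40 N about 70 N, 60 N about 110 N. It should end above 15 N; the panel is crushed above 150 N (6 mm).
- rack: Matte black wire drying rack on an 18 mm teak board, fixed. Origin: on the table under the board's centre. Board 270 mm in x, 430 mm in y; the upper rim is 105 mm above the table. Three slots at its y = -150, -90 and -30 mm (x = 0), each between two wires 12 mm apart; the far part holds the bowl and the cup.
- glass_plate_1: Glass dessert plate, 140 mm across, standing on edge in a rack slot; its top is 177 mm above the table. Origin: its centre.
- glass_plate_2: The other glass dessert plate, the same size, in another slot.
- bowl: Glazed brown bowl, 112 mm across, 55 mm high, in the rack. Origin: centre of its underside.
- cup: Pink plastic cup, 70 mm across, 85 mm high, in the rack. Origin: centre of its underside.
- jaw_pin (a joint): where the jaw is pinned
- drive_pawl (a joint): debug joint value
- hold_pawl (a joint): debug joint value
- ratchet_wheel (a joint): debug joint value
- driver (a joint): debug joint value
- clamp_slide (a joint): debug joint value
Not all that is in view belongs to the job. Leave any yellow look-alike of the caddy alone.

How it is judged (in metres and radians):
On the way, in this order (a step that is already met when the one before it is completed fails the run):
1. the panel is fully home in the caddy's grooves and let go of (z of panel in the frame of caddy between 0.005 and 0.011 m and x of panel in the frame of caddy between -0.004 and 0.004 m and y of panel in the frame of caddy between 0.033 and 0.04 m and angle between the z axis of panel and the z axis of caddy, either way round below 0.06 rad and angle between the y axis of panel and the y axis of caddy, either way round below 0.06 rad and contact force between the fingers and panel below 0.5 N), for 0.3 s.
2. the trigger has drawn the sliding jaw up until it bears on the panel (contact force between far_jaw and panel above 10 N), for 0.2 s.
At the end, for the whole second after the job is handed in: Panel home in the grooves (bottom 5-11 mm above the underside, 4 mm sideways, 0.06 rad, on the inner stops); caddy upright on the table; fingers squeeze trigger (over 4 N) and grip (over 3 N), off panel and caddy; jaw presses panel with 15-150 N, head's jaw the back with over 10 N (all of step 1 and y of panel in the frame of caddy below 0.0375 m and contact force between far_jaw and panel between 15 and 150 N and contact force between clamp and caddy above 10 N and contact force between the fingers and trigger_lever above 4 N and contact force between the fingers and handle above 3 N and contact force between the fingers and caddy below 0.5 N and angle between caddy's own z axis and vertical below 0.1 rad and height (world z) of caddy below 0.02 m and linear speed of caddy below 0.03 m/s); the arm keeps its last pose, push and grip.
It fails at once if the panel is crushed: the sliding jaw presses on it with more than 150 N (contact force between far_jaw and panel above 150 N).
It fails at once if the robot pushes the sliding jaw itself instead of working the trigger (contact force between any of the fingers, the arm and far_jaw above 3 N).
It fails at once if a dish in the rack is shifted by more than 30 mm (distance of any of glass_plate_1, glass_plate_2, bowl, cup from where it was at the start of the episode above 0.03 m).
It also fails if it takes over 72 s, if anything falls off the work surface, if the arm or the gripper's body presses on something with over 40 N, if the wrist force passes 120 N, or if a joint passes its speed limit or range.

## Robot

A 7-joint arm with a two-finger parallel gripper is mounted at the origin on the work surface. World frame = base frame: x ahead of the robot, y to its left, z up, the work surface at z = 0. Lengths are in mm, angles in rad, forces in N, time in s.
With the tool pointing down it reaches from about 400 to 925 mm from the base axis. Payload 4.1 kg.
Tool frame: the origin (TCP) lies midway between the tips of the shut fingers; the grasp point (between the pads) lies 19 mm behind it; z points along the fingers, y is the line along which they close (so a half turn about z gives the same grasp; the last joint's range is limited). The gripper opens to 85 mm and grips with 20 to 120 N. Pads are 22 mm wide; open, the fingers measure 114 mm over their backs; the gripper's body (76 mm by 85 mm) begins 54 mm behind the grasp point. The pads swing forward as they close: fully open they stand 13 mm farther back than shut.
Start: joints at [1.135, 0.398, 0.045, 1.537, -0.019, 1.207, -0.051], TCP at [214.842, -613.503, 231.347] pointing down, gripper open.
Joint ranges: [-2.82, 2.82], [-0.49, 2.23], [-1.37, 1.46], [0, 2.46], [-1.36, 4.5], [0.23, 2], [-2.94, 2.94]. Speed limits (rad/s): [2.57, 2.57, 3.14, 3.14, 3.14, 3.14, 3.14].

## Interface

Orientations are given as [roll, pitch, yaw] about the fixed x, y, z axes, in that order (R = Rz(yaw) Ry(pitch) Rx(roll)).
In Python, from plant import observe, get_image, camera_params, finish_job gives the robot as it stands.
- The arm moves only by the tool servo_tool, never from a script. Its argument "moves" is a list of rows, each a list of 7 numbers: the shift along the tool's x, y, z in mm, then the turn, a rotation vector about the tool's x, y, z in rad, then the gripper command: -1 is shut, 1 is fully open, values between are in proportion. In form: [[x, y, z, rx, ry, rz, grip], ...]. A call has 1 to 20 rows; each row is the pose to reach, as a shift and turn from the pose commanded when the call began, along the tool's axes at that moment; what a row does not reach only later rows make up. A row lasts 1/12 s, in which the tool goes at most 41.7 mm and 7.16 degrees, less where a joint would pass 70% of its speed; a pose out of reach is approached as far as the arm can. A call with a gripper value outside its range is refused whole. The fingers move at their own pace and stop on an object; "grip_force" is the grip in N (left out, the last holds). Time passes only in rows, so rows that repeat a pose let the fingers close. It gives the time, the measured TCP pose, the force, the opening and the grip force at its end, in the units of the state.
- observe(): the state, without advancing time (a new reading comes with each control period).
- get_image(name): name is "side" or "top" or "wrist"; returns the picture (400x640x3 uint8, blue, green, red); there is no depth.
- camera_params(name): a dict with "vfov" (degrees; the focal length in pixels is half the picture's height over the tangent of half this angle, whatever the lens; pixels are square), "cx", "cy" (the principal point, pixels), "xyz" and "attitude" of the camera in the world. Camera axes: x right, y down, z forward; pixel columns grow to the right and rows downward; lengths in mm; the calibration is good to about 2 mm. A picture is of the moment at which its call begins: read the wrist's pose just before it. camera_params takes no time and is no camera call; for the wrist camera it gives the pose at the moment of the call.
- finish_job(): hands the job in; it is judged then, once.
The state is a dict: "clock": time; "q": joint angles; "qd": joint speeds; "tau": joint torques, N m; "position": TCP position; "tool_rot": TCP orientation; "force": force on the tool from outside, world axes, zero at the start; "moment": the same for the moment, N m; "gripper_width": finger opening in mm; "grasp_force": force on a finger pad.
Only numpy, scipy, OpenCV 4.12 (cv2) and the standard library are available. Lean on these libraries where they do the work, as an engineer would, in place of code of your own. Each camera call takes 0.05 s, during which the arm holds its last target. There are 200 camera calls.

## Working session

There is one attempt and no reset: what is moved stays moved. The work goes in short steps, Python scripts to look and compute and a tool call to move; the robot and the scene stay as the last step left them, time stands still between calls to the robot, and variables do not carry over. Pictures are saved under pics/ and viewed, at most 10 in all, crops included, and the job is handed in when it is done.

Besides the shell and the picture viewer there is one more tool, called after ">>>" as name([rows], argument=value, ...), one row to a line, values as JSON. servo_tool: Moves the arm, as the interface text tells. Its arguments: {"type":"object","properties":{"moves":{"type":"array"},"grip_force":{"type":"number"}},"required":["moves"]}

```bash
mkdir -p pics; ls
cat > h.py <<'E'
import numpy as np, cv2
from plant import observe, get_image, camera_params, finish_job
from scipy.spatial.transform import Rotation as R
def cam(n):
    p=camera_params(n); f=200/np.tan(np.radians(p['vfov'])/2)
    return p,f
E
python3 - <<'E'
from h import *
for n in ('side','top','wrist'):
    print(n,camera_params(n)); cv2.imwrite(f'pics/{n}0.png',get_image(n))
print(observe())
E
```

```text
pics
side {'vfov': 44.495801408974806, 'cx': 317.48435229530594, 'cy': 200.47711270043436, 'xyz': array([-111.3026858 , 1083.20086203,  969.90318274]), 'attitude': array([-2.17833512,  0.0118714 , -2.57580462])}
top {'vfov': 50.33146624165855, 'cx': 318.23022784925155, 'cy': 193.6399471631487, 'xyz': array([ 269.57783148,   79.75244589, 1606.81539526]), 'attitude': array([-2.9406368 , -0.01186964, -1.56332635])}
wrist {'vfov': 70.9891837208716, 'cx': 318.45666196800016, 'cy': 203.28760752174003, 'xyz': array([ 294.1213865 , -584.58398917,  372.22959446]), 'attitude': array([ 2.80863191e+00,  1.18148387e-03, -1.23329333e+00])}
{'clock': 0.15, 'q': array([ 1.13502619,  0.39900783,  0.04503134,  1.53757337, -0.01868531,
        1.20686735, -0.0506928 ]), 'qd': array([-1.66094691e-03, -5.39128732e-04, -1.29405844e-03, -3.41326506e-03,
       -3.34114225e-04,  1.95141033e-05,  4.61551374e-04]), 'tau': array([ 2.11679988e-03, -4.75559950e+01,  1.36682041e+00, -2.54511076e+01,
        1.16808771e-02,  6.45344204e-03,  7.07355795e-06]), 'position': array([ 214.66198044, -613.0394635 ,  230.51881346]), 'tool_rot': array([-3.14016199e+00,  1.10648165e-04,  3.36902438e-01]), 'force': array([-0.12612182, -0.0933298 ,  0.56263232]), 'moment': array([ 0.0010031 , -0.00136232,  0.02686935]), 'grasp_force': 0.0, 'gripper_width': 85.67624667878744}
```

View pics/top0.png

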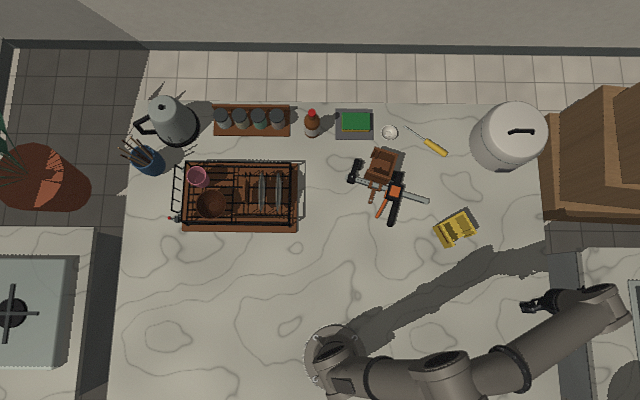

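View pics/side0.png

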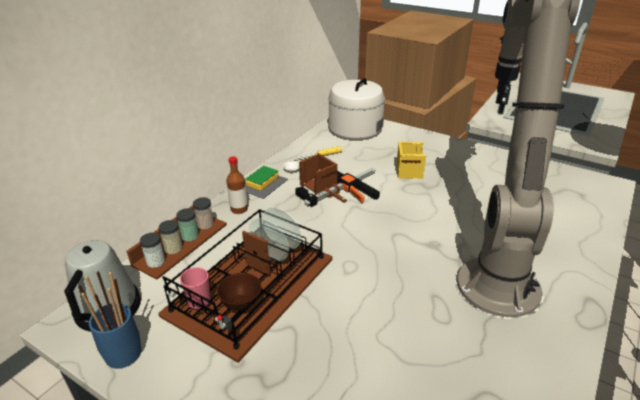

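The top view shows the rack at (183–298, 160–232). The real brown caddy is at (380,165), and the clamp head and handle run from (395,192) to (392,220). The yellow look-alike is at (456,228). The side view shows the brown panel at (255,250) in the slot nearest the bowl, with the glass plates in the other two.

```bash
cat >> h.py <<'E'
def ray(n,u,v,p=None):
    p=p or camera_params(n); f=200/np.tan(np.radians(p['vfov'])/2)
    d=R.from_euler('xyz',p['attitude']).as_matrix()@np.array([(u-p['cx'])/f,(v-p['cy'])/f,1])
    return p['xyz'],d
def onz(n,u,v,z,p=None):
    c,d=ray(n,u,v,p); return c+d*(z-c[2])/d[2]
def proj(n,X,p=None):
    p=p or camera_params(n); f=200/np.tan(np.radians(p['vfov'])/2)
    q=R.from_euler('xyz',p['attitude']).as_matrix().T@(np.asarray(X,float)-p['xyz'])
    return np.array([p['cx']+f*q[0]/q[2],p['cy']+f*q[1]/q[2]])
E
python3 - <<'E'
from h import *
np.set_printoptions(precision=1,suppress=True)
for u,v,z in [(183,232,0),(298,232,0),(298,160,18),(248,187,158),(380,165,100),(394,192,36),(392,220,30),(380,213,30),(354,177,34)]: print(u,v,onz('top',u,v,z))
im=get_image('top'); c=cv2.resize(im[120:250,165:445],None,fx=2.85,fy=2.85,interpolation=cv2.INTER_CUBIC); cv2.imwrite('pics/crop1.png',c)
p=camera_params('wrist');o=observe();M=R.from_euler('xyz',o['tool_rot']).as_matrix()
print(M.T@(p['xyz']-o['position']), M.T@R.from_euler('xyz',p['attitude']).as_matrix())
E
```

```text
183 232 [444.5 571.7   0. ]
298 232 [448.3 138.5   0. ]
298 160 [725.4 142.6  18. ]
248 187 [586.  309.2 158. ]
380 165 [ 686.2 -161.7  100. ]
394 192 [ 598.9 -222.7   36. ]
392 220 [ 493.  -213.3   30. ]
380 213 [ 519.1 -168.9   30. ]
354 177 [656.1 -72.2  34. ]
[  84.4   -0.7 -141.9] [[ 0.  -0.9 -0.3]
 [ 1.   0.   0. ]
 [-0.  -0.3  0.9]]
```

View pics/crop1.png

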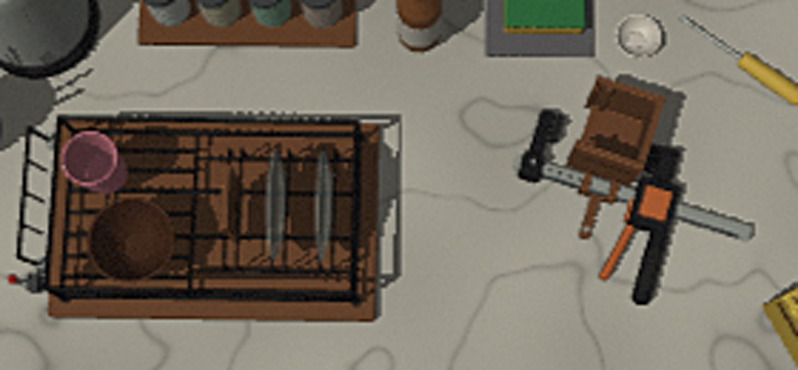

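```bash
cat >> h.py <<'E'
np.set_printoptions(precision=2,suppress=True)
def to(xyz,yaw,roll=np.pi,pitch=0):
    o=observe(); M=R.from_euler('xyz',o['tool_rot'])
    T=R.from_euler('xyz',[roll,pitch,yaw])
    print('now',o['position'],o['tool_rot'],'t',round(o['clock'],2),'move',M.inv().apply(np.array(xyz)-o['position']),(M.inv()*T).as_rotvec())
E
python3 -c "
from h import *
to([640,-165,330],0)"
```

```text
now [ 214.71 -613.11  230.67] [-3.14  0.    0.34] t 0.2 move [ 549.5  -282.46  -99.04] [-0.    0.    0.34]
```

>>> servo_tool([
  [137,-70,-99,0,0,0.08,1],
  [275,-141,-99,0,0,0.17,1],
  [412,-211,-99,0,0,0.25,1],
  [549,-282,-99,0,0,0.34,1],
  [549,-282,-99,0,0,0.34,1],
  [549,-282,-99,0,0,0.34,1],
  [549,-282,-99,0,0,0.34,1],
  [549,-282,-99,0,0,0.34,1],
  [549,-282,-99,0,0,0.34,1],
  [549,-282,-99,0,0,0.34,1],
  [549,-282,-99,0,0,0.34,1],
  [549,-282,-99,0,0,0.34,1],
  [549,-282,-99,0,0,0.34,1],
  [549,-282,-99,0,0,0.34,1],
  [549,-282,-99,0,0,0.34,1],
  [549,-282,-99,0,0,0.34,1],
  [549,-282,-99,0,0,0.34,1],
  [549,-282,-99,0,0,0.34,1],
  [549,-282,-99,0,0,0.34,1],
])

```text
clock: 1.78
position: [638.6, -168.2, 330.0]
tool_rot: [3.14, 0.001, -0.006]
force: [-0.1, 0.0, 0.0]
gripper_width: 85.5
grasp_force: 0.0
```

Run:
```python
from h import *
o=observe();print(o['clock'],o['position'],o['tool_rot'])
p=camera_params('wrist');im=get_image('wrist');cv2.imwrite('pics/w1.png',im)
import pickle;pickle.dump(p,open('w1.pkl','wb'))
```

```text
1.7833 [ 638.61 -168.15  329.96] [ 3.14  0.   -0.01]
```

View pics/w1.png

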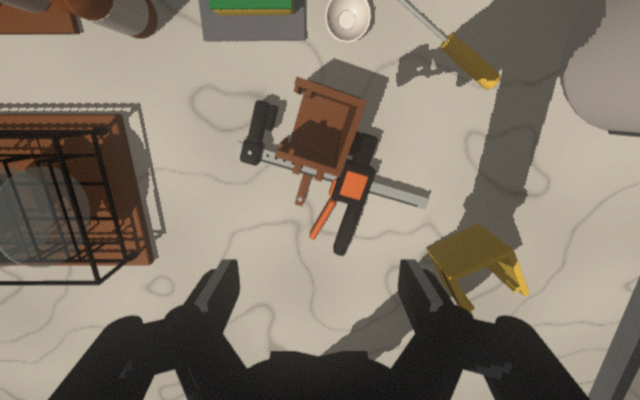

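Wrist view: the brown caddy spans (297,78)–(365,175), with its open front to the left and the far jaw at (255,130). The clamp head is at (350,187), the trigger at (322,220) and the grip at (348,230). The yellow look-alike, upside down with its legs showing, is at (475,260). The brown box is the real caddy because it is teak and sits between the jaws.

Run:
```python
from h import *
import pickle;p=pickle.load(open('w1.pkl','rb'))
for u,v,z in [(297,78,100),(367,97,100),(350,178,86),(280,152,86),(352,185,36),(340,252,33),(314,237,32)]: print(u,v,onz('wrist',u,v,z,p))
to([630,-130,190],-0.25)
```

```text
297 78 [ 755.17 -142.65  100.  ]
367 97 [ 733.11 -228.8   100.  ]
350 178 [ 626.6  -212.57   86.  ]
280 152 [ 663.71 -115.6    86.  ]
352 185 [ 602.54 -221.95   36.  ]
340 252 [ 479.59 -205.29   33.  ]
314 237 [ 508.6  -159.76   32.  ]
now [ 638.52 -168.43  330.13] [ 3.14  0.   -0.01] t 1.83 move [ -8.64 -38.57 140.08] [0.   0.   0.24]
```

>>> servo_tool([
  [-8,-14,70,0,0,0.12,1],
  [-8,-14,140,0,0,0.24,1],
  [-8,-14,140,0,0,0.27,1],
  [-8,-14,140,0,0,0.27,1],
  [-8,-14,140,0,0,0.27,1],
  [-8,-14,140,0,0,0.27,1],
])

```text
clock: 2.33
position: [630.9, -153.5, 190.1]
tool_rot: [3.141, 0.001, -0.275]
force: [0.6, -1.1, 0.8]
gripper_width: 85.3
grasp_force: 0.0
```

Run:
```python
from h import *
o=observe();print(o['clock'],o['position'],o['tool_rot'])
p=camera_params('wrist');im=get_image('wrist');cv2.imwrite('pics/w2.png',im)
import pickle;pickle.dump(p,open('w2.pkl','wb'))
cv2.imwrite('pics/w2c.png',cv2.resize(im[0:300,140:540],None,fx=2,fy=2,interpolation=cv2.INTER_CUBIC))
```

```text
2.3333 [ 630.87 -153.52  190.13] [ 3.14  0.   -0.28]
```

View pics/w2c.png

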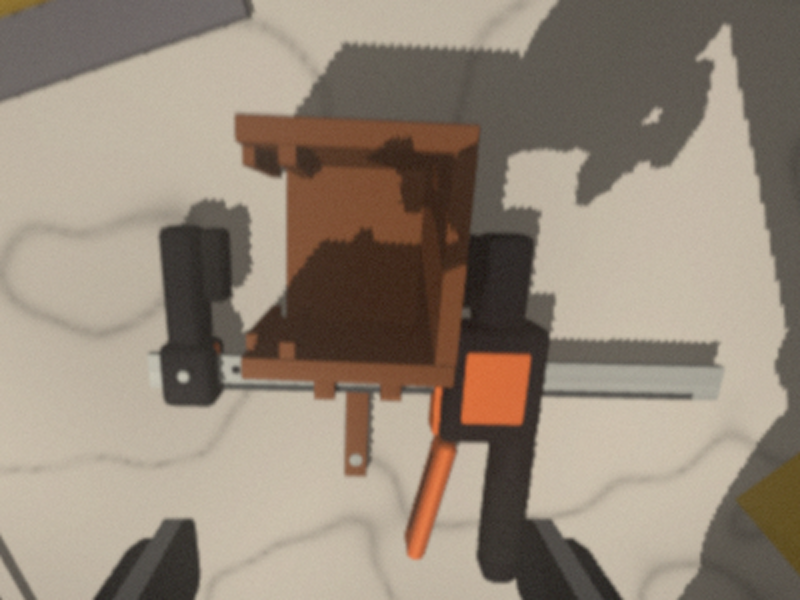

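The crop shows the caddy's rim corners at about (237,115), (480,127), (453,387) and (243,377). The stop and lip ends are at (287,157)/(250,155) and (287,350)/(250,342). The head's jaw sits behind the caddy at (500,270), the far-jaw pad is at (215,265), and the trigger and grip are at (430,500) and (500,510).

```bash
cat >> h.py <<'E'
def fit(P,Q):  # local P -> world Q, 2D
    P=np.array(P,float);Q=np.array(Q)[:,:2];a=P-P.mean(0);b=Q-Q.mean(0)
    th=np.arctan2((a[:,0]*b[:,1]-a[:,1]*b[:,0]).sum(),(a*b).sum())
    M=np.array([[np.cos(th),-np.sin(th)],[np.sin(th),np.cos(th)]])
    t=Q.mean(0)-M@P.mean(0); return th,M,t,Q-(P@M.T+t)
E
python3 - <<'E'
from h import *
import pickle;p=pickle.load(open('w2.pkl','rb'))
W=lambda cx,cy,z:onz('wrist',140+cx/2,cy/2,z,p)
pts=[((51.5,47),W(237,115,100)),((51.5,-45),W(480,127,100)),((-51.5,-45),W(453,387,100)),((-51.5,47),W(243,377,100))]
th,M,t,r=fit(*zip(*pts));print('caddy',th,t,r,'slot',M@[0,36.25]+t)
im=cv2.imread('pics/w2.png');hsv=cv2.cvtColor(im,cv2.COLOR_BGR2HSV)
print(hsv[58,240],hsv[182,320])
# clamp: orange square on head, handle end
m=cv2.inRange(hsv,(5,150,150),(14,255,255));
for c in cv2.findContours(m,0,2)[0]:
    if cv2.contourArea(c)>40:
        rr=cv2.boxPoints(cv2.minAreaRect(c));print(rr.tolist());print([onz('wrist',*q,36,p)[:2] for q in rr],[onz('wrist',*q,32,p)[:2] for q in rr])
for q in [(150,352),(720,367),(720,398),(480,560),(515,575)]:print(q,W(*q,33))
for a in ((160,230),(228,230),(230,295),(222,400),(163,402)):print('far',W(*a,34))
E
```

```text
caddy -0.32000530983492775 [ 694.14 -170.43] [[-1.07 -0.37]
 [-0.5   1.05]
 [ 0.8   0.39]
 [ 0.77 -1.07]] slot [ 705.54 -136.02]
[ 19  37 195] [ 12 145 121]
[[341.70733642578125, 276.6341552734375], [359.161376953125, 221.77862548828125], [367.333984375, 224.37899780273438], [349.87994384765625, 279.2345275878906]]
[array([ 513.67, -149.8 ]), array([ 579.02, -186.89]), array([ 573.32, -195.19]), array([ 507.31, -158.58])] [array([ 510.99, -149.45]), array([ 577.22, -187.04]), array([ 571.45, -195.45]), array([ 504.54, -158.35])]
[[354.6352844238281, 216.7411651611328], [356.4823303222656, 192.72938537597656], [360.3823547363281, 193.0293731689453], [358.5353088378906, 217.04115295410156]]
[array([ 586.46, -183.34]), array([ 613.66, -191.87]), array([ 612.15, -195.93]), array([ 584.9 , -187.52])] [array([ 584.76, -183.45]), array([ 612.33, -192.09]), array([ 610.8 , -196.21]), array([ 583.18, -187.68])]
[[370.60223388671875, 210.94410705566406], [372.00958251953125, 175.76039123535156], [404.31787109375, 177.05271911621094], [402.9105224609375, 212.23643493652344]]
[array([ 588.42, -202.29]), array([ 627.76, -212.39]), array([ 616.87, -245.74]), array([ 576.98, -237.09])] [array([ 586.75, -202.65]), array([ 626.62, -212.89]), array([ 615.58, -246.69]), array([ 575.15, -237.92])]
(150, 352) [673.16 -47.86  33.  ]
(720, 367) [ 580.05 -346.69   33.  ]
(720, 398) [ 561.71 -345.48   33.  ]
(480, 560) [ 493.94 -194.28   33.  ]
(515, 575) [ 477.09 -213.26   33.  ]
far [730.75 -77.68  34.  ]
far [ 721.4  -110.83   34.  ]
far [ 690.4  -100.63   34.  ]
far [636.78 -76.39  34.  ]
far [644.65 -44.18  34.  ]
```

```bash
python3 -c "
from h import *
to([520,305,280],0)"
```

```text
now [ 632.34 -153.52  191.97] [ 3.14 -0.   -0.28] t 2.38 move [-232.46 -410.71  -88.8 ] [ 0.   -0.   -0.28]
```

>>> servo_tool([
  [0,0,-60,0,0,0,0],
  [-23,-41,-89,0,0,-0.03,-0.2],
  [-46,-82,-89,0,0,-0.06,-0.2],
  [-70,-123,-89,0,0,-0.08,-0.2],
  [-93,-164,-89,0,0,-0.11,-0.2],
  [-116,-205,-89,0,0,-0.14,-0.2],
  [-139,-246,-89,0,0,-0.17,-0.2],
  [-163,-287,-89,0,0,-0.2,-0.2],
  [-186,-329,-89,0,0,-0.22,-0.2],
  [-209,-370,-89,0,0,-0.25,-0.2],
  [-232,-411,-89,0,0,-0.28,-0.2],
  [-232,-411,-89,0,0,-0.28,-0.2],
  [-232,-411,-89,0,0,-0.28,-0.2],
  [-232,-411,-89,0,0,-0.28,-0.2],
  [-232,-411,-89,0,0,-0.28,-0.2],
  [-232,-411,-89,0,0,-0.28,-0.2],
])

```text
clock: 3.72
position: [520.9, 305.6, 281.4]
tool_rot: [-3.141, -0.004, 0.005]
force: [0.3, -1.2, -0.0]
gripper_width: 34.4
grasp_force: 0.0
```

Run:
```python
from h import *
o=observe();print(o['clock'],o['position'],o['tool_rot'],o['gripper_width'])
p=camera_params('wrist');im=get_image('wrist');cv2.imwrite('pics/w3.png',im)
import pickle;pickle.dump(p,open('w3.pkl','wb'))
cv2.imwrite('pics/w3c.png',cv2.resize(im[0:300,120:520],None,fx=2,fy=2,interpolation=cv2.INTER_CUBIC))
```

```text
3.7167 [520.86 305.64 281.4 ] [-3.14 -0.    0.01] 34.36918787289197
```

View pics/w3c.png

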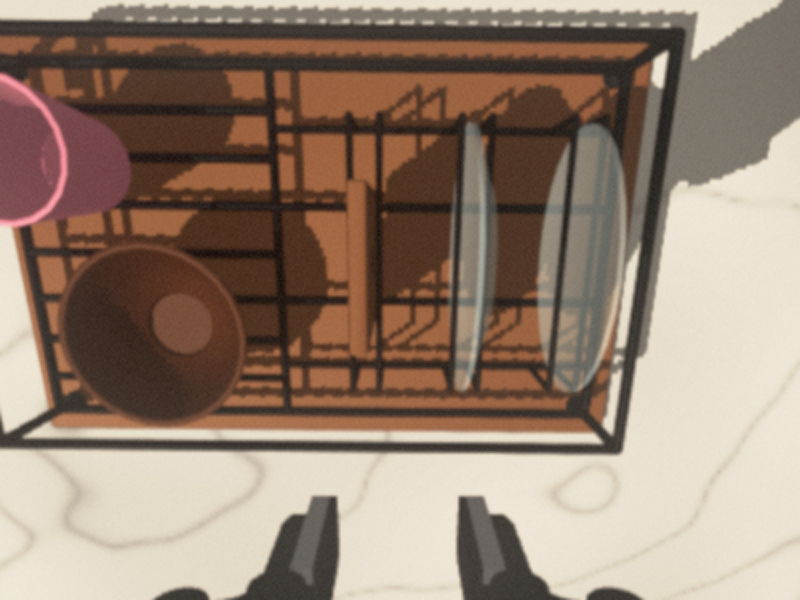

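The panel's light top face runs from (346–367,180) to (349–369,355) in the crop, in the slot beside the bowl. The two glass plates are at (473,255) and (588,255). It is the only teak board standing in a slot.

Run:
```python
from h import *
import pickle;p=pickle.load(open('w3.pkl','rb'))
W=lambda cx,cy,z:onz('wrist',120+cx/2,cy/2,z,p)[:2]
a,b,c,d=[W(x,y,158) for x,y in((346,180),(367,180),(369,355),(349,355))]
print(a,b,c,d,np.linalg.norm(a-b),np.linalg.norm(a-d))
ctr=(a+b+c+d)/4; e=(a+b-c-d)/2; yaw=np.arctan2(e[1],e[0]);print(ctr,yaw)
# rack slot wires nearby ~z 98?
for q in ((350,115),(378,115),(352,388),(378,388)):print(W(*q,98))
for q in ((473,125),(462,388)):print('plate',W(*q,177))
to([ctr[0],ctr[1],200],yaw); to([ctr[0],ctr[1],119],yaw)
```

```text
[618.96 329.16] [619.01 319.92] [540.18 319.86] [540.12 329.56] 9.234223630998107 78.83885241804892
[579.57 324.62] -0.0021869585619168183
[653.7  331.41]
[653.79 316.82]
[505.1  333.36]
[505.19 317.59]
plate [638.47 276.7 ]
plate [529.49 276.36]
now [520.98 304.84 280.89] [ 3.14 -0.    0.  ] t 3.77 move [ 58.41 -19.56  81.07] [ 0.   -0.    0.01]
now [520.98 304.84 280.89] [ 3.14 -0.    0.  ] t 3.77 move [ 58.16 -19.56 162.07] [ 0.   -0.    0.01]
```

>>> servo_tool([
  [30,-10,30,0,0,0,-0.25],
  [58,-20,60,0,0,0,-0.25],
  [58,-20,90,0,0,0,-0.25],
  [58,-20,90,0,0,0,-0.25],
  [58,-20,125,0,0,0,-0.25],
  [58,-20,160,0,0,0,-0.25],
  [58,-20,163,0,0,0,-0.25],
  [58,-20,163,0,0,0,-0.25],
])

```text
clock: 4.43
position: [576.7, 324.8, 116.0]
tool_rot: [3.139, 0.002, 0.005]
force: [1.2, 0.6, 0.7]
gripper_width: 31.8
grasp_force: 0.0
```

>>> servo_tool([
  [0,0,0,0,0,0,-1],
  [0,0,0,0,0,0,-1],
  [0,0,0,0,0,0,-1],
  [0,0,0,0,0,0,-1],
  [0,0,0,0,0,0,-1],
  [0,0,0,0,0,0,-1],
  [0,0,0,0,0,0,-1],
  [0,0,0,0,0,0,-1],
], grip_force=40)

```text
clock: 5.1
position: [579.0, 326.8, 119.7]
tool_rot: [-3.141, -0.005, 0.006]
force: [-1.5, -2.2, 7.7]
gripper_width: 8.6
grasp_force: 42.2
```

>>> servo_tool([
  [0,0,-10,0,0,0,-1],
  [0,0,-25,0,0,0,-1],
  [0,0,-45,0,0,0,-1],
  [0,0,-70,0,0,0,-1],
  [0,0,-100,0,0,0,-1],
  [0,0,-130,0,0,0,-1],
  [0,0,-160,0,0,0,-1],
  [0,0,-170,0,0,0,-1],
  [0,0,-170,0,0,0,-1],
  [0,0,-170,0,0,0,-1],
])

```text
clock: 5.93
position: [576.9, 327.1, 286.6]
tool_rot: [-3.141, -0.001, 0.007]
force: [-0.4, -0.4, -1.5]
gripper_width: 8.7
grasp_force: 41.2
```

```bash
python3 -c "
from h import *
print(observe()['gripper_width'],observe()['grasp_force'])
to([705.5,-136,290],-0.32)
p=camera_params('wrist');cv2.imwrite('pics/w4.png',get_image('wrist'))
import pickle;pickle.dump(p,open('w4.pkl','wb'))
"
```

```text
8.69792806896812 41.24367535114288
now [576.89 327.13 286.55] [-3.14 -0.    0.01] t 5.93 move [125.25 464.05  -3.57] [-0.   -0.    0.33]
```

>>> servo_tool([
  [10,35,-4,0,0,0.03,-1],
  [20,75,-4,0,0,0.06,-1],
  [31,115,-4,0,0,0.09,-1],
  [42,155,-4,0,0,0.12,-1],
  [53,195,-4,0,0,0.15,-1],
  [64,235,-4,0,0,0.18,-1],
  [75,275,-4,0,0,0.21,-1],
  [86,315,-4,0,0,0.24,-1],
  [97,355,-4,0,0,0.27,-1],
  [108,395,-4,0,0,0.3,-1],
  [119,435,-4,0,0,0.32,-1],
  [125,464,-4,0,0,0.33,-1],
  [125,464,30,0,0,0.33,-1],
  [125,464,60,0,0,0.33,-1],
  [125,464,70,0,0,0.33,-1],
  [125,464,70,0,0,0.33,-1],
  [125,464,70,0,0,0.33,-1],
  [125,464,70,0,0,0.33,-1],
])

```text
clock: 7.48
position: [706.4, -135.6, 217.9]
tool_rot: [-3.141, -0.003, -0.322]
force: [0.3, 0.2, -0.9]
gripper_width: 8.5
grasp_force: 41.2
```

Run:
```python
from h import *
to([705.5,-136,210],-0.32)
p=camera_params('wrist');im=get_image('wrist');cv2.imwrite('pics/w5.png',im)
import pickle;pickle.dump(p,open('w5.pkl','wb'))
cv2.imwrite('pics/w5c.png',cv2.resize(im[100:400,120:520],None,fx=2,fy=2,interpolation=cv2.INTER_CUBIC))
```

```text
now [ 706.36 -135.6   217.95] [-3.14 -0.   -0.32] t 7.48 move [-0.71  0.65  7.95] [-0. -0. -0.]
```

View pics/w5c.png

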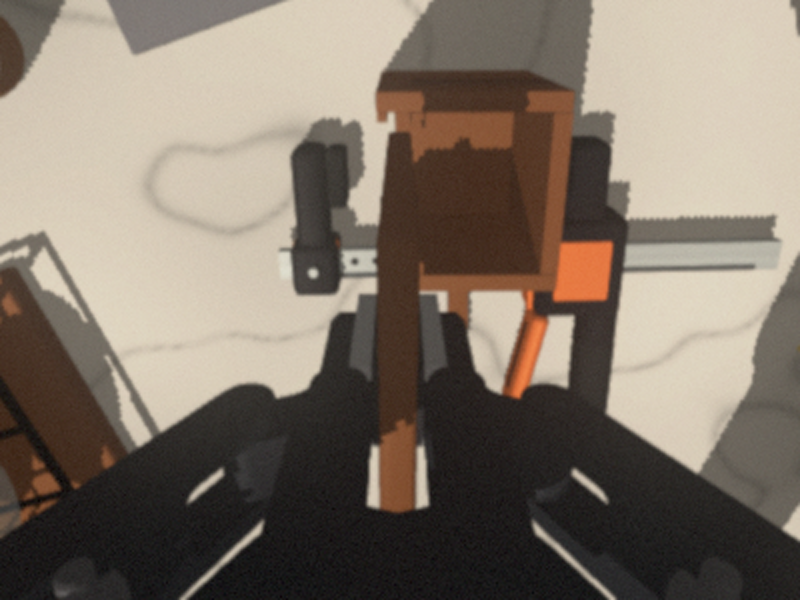

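Run:
```python
import cv2
im=cv2.imread('pics/w5.png')
cv2.imwrite('pics/w5d.png',cv2.resize(im[130:250,295:425],None,fx=5,fy=5,interpolation=cv2.INTER_CUBIC))
```

```text
(no output)
```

View pics/w5d.png

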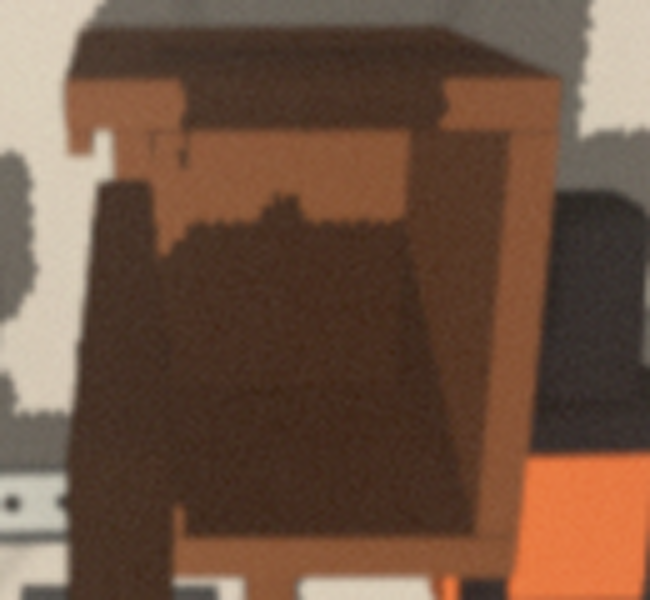

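The crop shows the far wall's top face at y 78–130, x 68–560, with the lip's inner edge at x=95 and the stop face at x=153. The panel's bottom edge spans 98–151 at y=180, so it sits centred over the slot. Next I'll work out both axes numerically.

Run:
```python
from h import *
import pickle;p=pickle.load(open('w5.pkl','rb'))
o=observe();T=R.from_euler('xyz',o['tool_rot']).as_matrix()
L=lambda x,y,z:(T.T@(onz('wrist',295+x/5,130+y/5,z,p)-o['position']))[:2]*[1,-1] # tool x, +y = caddy +y
print('far wall outer',L(68,78,100),L(560,78,100),'inner',L(95,130,100),L(400,130,100))
print('near wall outer',L(200,575,100),L(510,575,100),'inner top',L(300,538,100))
print('lip',L(95,145,86),'stop',L(153,145,100))
print('panel bottom',L(98,180,141.2),L(151,180,141.2))
```

```text
far wall outer [49.6   9.55] [ 49.68 -80.54] inner [40.09  4.65] [ 40.14 -51.87]
near wall outer [-51.74 -16.64] [-51.68 -80.67] inner top [-43.29 -36.94]
lip [34.8   4.87] stop [37.31 -6.13]
panel bottom [39.14  3.57] [39.14 -4.79]
```

>>> servo_tool([
  [-0.4,0,15,0,0,0,-1],
  [-0.4,0,30,0,0,0,-1],
  [-0.4,0,38,0,0,0,-1],
  [-0.4,0,42,0,0,0,-1],
  [-0.4,0,46,0,0,0,-1],
  [-0.4,0,50,0,0,0,-1],
  [-0.4,0,54,0,0,0,-1],
  [-0.4,0,58,0,0,0,-1],
  [-0.4,0,62,0,0,0,-1],
  [-0.4,0,62,0,0,0,-1],
])

```text
clock: 8.37
position: [704.5, -136.0, 153.3]
tool_rot: [3.141, 0.001, -0.323]
force: [-0.6, -0.2, -1.0]
gripper_width: 8.4
grasp_force: 41.3
```

>>> servo_tool([
  [0,0,7,0,0,0,-1],
  [0,0,14,0,0,0,-1],
  [0,0,21,0,0,0,-1],
  [0,0,28,0,0,0,-1],
  [0,0,35,0,0,0,-1],
  [0,0,42,0,0,0,-1],
  [0,0,48,0,0,0,-1],
  [0,0,54,0,0,0,-1],
  [0,0,58,0,0,0,-1],
  [0,0,61,0,0,0,-1],
  [0,0,61,0,0,0,-1],
])

```text
clock: 9.28
position: [704.6, -136.0, 92.5]
tool_rot: [3.141, 0.001, -0.323]
force: [0.7, 0.2, -0.4]
gripper_width: 8.6
grasp_force: 41.3
```

>>> servo_tool([
  [0,0,2,0,0,0,-1],
  [0,0,4,0,0,0,-1],
  [0,0,6,0,0,0,-1],
  [0,0,7,0,0,0,-1],
  [0,0,8,0,0,0,-1],
  [0,0,9,0,0,0,-1],
  [0,0,9,0,0,0,-1],
])

```text
clock: 9.87
position: [705.0, -136.2, 85.1]
tool_rot: [3.141, -0.0, -0.323]
force: [-1.5, 0.9, 3.8]
gripper_width: 8.4
grasp_force: 41.7
```

>>> servo_tool([
  [0,0,-1,0,0,0,-0.4],
  [0,0,-1,0,0,0,-0.3],
  [0,0,-1,0,0,0,-0.3],
  [0,0,-1,0,0,0,-0.3],
  [0,0,-20,0,0,0,-0.3],
  [0,0,-50,0,0,0,-0.3],
  [0,0,-85,0,0,0,-0.3],
  [-20,0,-120,0,0,0,1],
  [-60,10,-120,0,0,0,1],
  [-80,20,-120,0,0,0,1],
  [-80,20,-120,0,0,0,1],
  [-80,20,-120,0,0,0,1],
])

```text
clock: 10.87
position: [621.9, -130.4, 204.8]
tool_rot: [3.141, -0.001, -0.324]
force: [0.4, -0.3, -0.1]
gripper_width: 85.4
grasp_force: 0.0
```

Run:
```python
from h import *
o=observe();print(o['clock'],o['position'],o['tool_rot'])
p=camera_params('wrist');im=get_image('wrist');cv2.imwrite('pics/w6.png',im)
import pickle;pickle.dump(p,open('w6.pkl','wb'))
cv2.imwrite('pics/w6c.png',cv2.resize(im[50:250,200:450],None,fx=3,fy=3,interpolation=cv2.INTER_CUBIC))
```

```text
10.8667 [ 621.91 -130.38  204.83] [ 3.14 -0.   -0.32]
```

View pics/w6c.png

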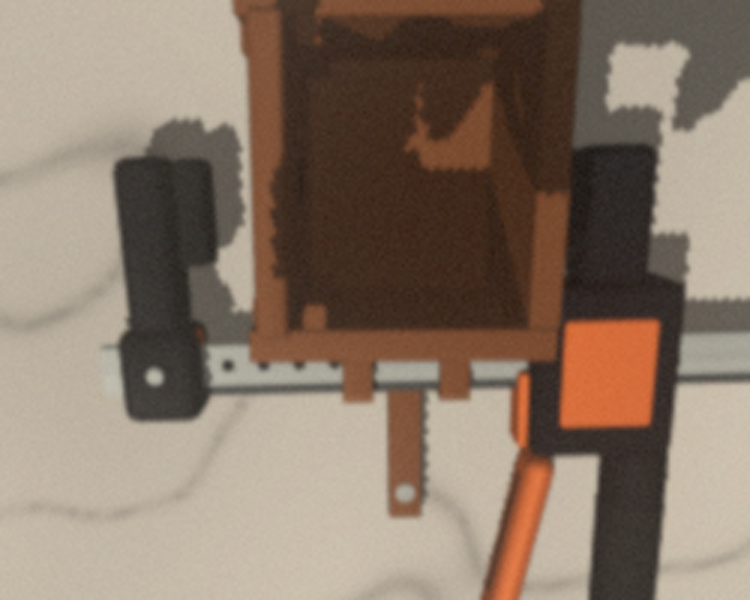

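The crop shows the panel strip home in the slot, (247–285, 10–330), running between both walls. The jaw is clear at (195,210). The trigger is at (520,530) and the grip at (630,530).

Run:
```python
from h import *
import pickle;p=pickle.load(open('w6.pkl','rb'));im=cv2.imread('pics/w6.png')
g=cv2.cvtColor(im,cv2.COLOR_BGR2GRAY);hsv=cv2.cvtColor(im,cv2.COLOR_BGR2HSV)
dk=(g<60);og=cv2.inRange(hsv,(5,150,120),(16,255,255))>0
for v in range(205,291,8):
    a=np.where(dk[v,385:440])[0]+385;b=np.where(og[v,330:400])[0]+330
    r=[]
    if len(a):r+=[('grip',a[0],a[-1],onz('wrist',a[0]-.5,v,33,p)[:2].round(1),onz('wrist',a[-1]+.5,v,33,p)[:2].round(1))]
    if len(b):r+=[('trig',b[0],b[-1],onz('wrist',b[0]-.5,v,32,p)[:2].round(1))]
    print(v,*r)
W=lambda x,y,z:onz('wrist',200+x/3,50+y/3,z,p)[:2]
print('bar',W(105,395,18),W(750,377,18),'rod end',W(405,515,10))
print('head corners',W(530,453,36),W(672,453,36),W(565,275,36),W(683,285,36),'pad face',W(215,265,34),W(210,165,34))
```

```text
205 ('grip', np.int64(401), np.int64(420), array([ 566. , -213.9]), array([ 558.5, -236.4])) ('trig', np.int64(373), np.int64(382), array([ 576.2, -182.5]))
213 ('grip', np.int64(400), np.int64(420), array([ 556.5, -210.5]), array([ 548.5, -234.3])) ('trig', np.int64(372), np.int64(381), array([ 566.7, -178.7]))
221 ('grip', np.int64(399), np.int64(419), array([ 546.7, -206.9]), array([ 538.6, -231. ])) ('trig', np.int64(370), np.int64(379), array([ 557.4, -173.7]))
229 ('grip', np.int64(399), np.int64(418), array([ 536.4, -204.5]), array([ 528.6, -227.7])) ('trig', np.int64(368), np.int64(377), array([ 548. , -168.6]))
237 ('grip', np.int64(398), np.int64(417), array([ 526.2, -200.9]), array([ 518.4, -224.3])) ('trig', np.int64(366), np.int64(374), array([ 538.3, -163.4]))
245 ('grip', np.int64(398), np.int64(416), array([ 515.5, -198.3]), array([ 507.9, -220.8])) ('trig', np.int64(364), np.int64(372), array([ 528.4, -158.1]))
253 ('grip', np.int64(397), np.int64(416), array([ 504.9, -194.5]), array([ 496.8, -218.4])) ('trig', np.int64(362), np.int64(370), array([ 518.3, -152.7]))
261 ('grip', np.int64(397), np.int64(405), array([ 493.7, -191.9]), array([ 490. , -202.7]))
269 ('grip', np.int64(400), np.int64(410), array([ 481. , -192.8]), array([ 476.5, -206.2]))
277 ('grip', np.int64(399), np.int64(433), array([ 469.7, -188.8]), array([ 455.2, -232. ]))
285 ('grip', np.int64(398), np.int64(439), array([ 458.1, -184.8]), array([ 440.5, -237.2]))
bar [652.38 -33.96] [ 577.13 -281.46] rod end [ 560.72 -132.19]
head corners [ 581.04 -188.07] [ 563.42 -240.54] [ 643.12 -217.44] [ 625.93 -257.38] pad face [686.76 -97.86] [ 719.3  -108.89]
```

```bash
python3 -c "
from h import *
to([522,-190,90],-0.303)
to([522,-190,5],-0.303)"
```

```text
now [ 622.98 -129.92  204.57] [-3.14 -0.   -0.32] t 10.92 move [-76.76  89.08 114.49] [-0.   -0.   -0.02]
now [ 622.98 -129.92  204.57] [-3.14 -0.   -0.32] t 10.92 move [-76.86  89.08 199.49] [-0.   -0.   -0.02]
```

>>> servo_tool([
  [-26,30,0,0,0,-0.01,1],
  [-52,60,20,0,0,-0.02,1],
  [-77,89,50,0,0,-0.02,1],
  [-77,89,85,0,0,-0.02,1],
  [-77,89,110,0,0,-0.02,1],
  [-77,89,130,0,0,-0.02,1],
  [-77,89,140,0,0,-0.02,1],
  [-77,89,140,0,0,-0.02,1],
  [-77,89,140,0,0,-0.02,1],
])

```text
clock: 11.67
position: [522.6, -189.4, 64.3]
tool_rot: [-3.141, -0.0, -0.302]
force: [1.3, 0.4, 1.1]
gripper_width: 86.0
grasp_force: 0.0
```

Run:
```python
from h import *
to([522,-190,5],-0.303)
p=camera_params('wrist');im=get_image('wrist');cv2.imwrite('pics/w7.png',im)
for X in ([522,-190,30],): print(proj('wrist',X,p))
im=cv2.imread('pics/w7.png');g=cv2.cvtColor(im,cv2.COLOR_BGR2GRAY);hsv=cv2.cvtColor(im,cv2.COLOR_BGR2HSV)
og=cv2.inRange(hsv,(5,150,120),(16,255,255))>0
ex=np.array([.9545,-.298]);ey=np.array([.298,.9545])
for v in range(200,400,20):
    b=np.where(og[v])[0]
    if len(b):q=onz('wrist',b[0],v,32,p)[:2];print(v,b[0],b[-1],q@ex-645,q@ey+29.6)
```

```text
now [ 522.61 -189.43   64.28] [-3.14 -0.   -0.3 ] t 11.67 move [-0.43  0.75 59.28] [-0. -0.  0.]
[320.23 235.41]
200 295 302 -63.670040230615655 20.395349233738976
220 283 298 -77.81134897127583 28.819076885111425
240 280 294 -92.67659743835873 31.48448817296101
260 276 290 -108.32898561127013 34.997200639977216
```

Run:
```python
from h import *
im=cv2.imread('pics/w7.png')
cv2.imwrite('pics/w7c.png',cv2.resize(im[150:400,170:470],None,fx=2.4,fy=2.4,interpolation=cv2.INTER_CUBIC))
```

```text
(no output)
```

View pics/w7c.png

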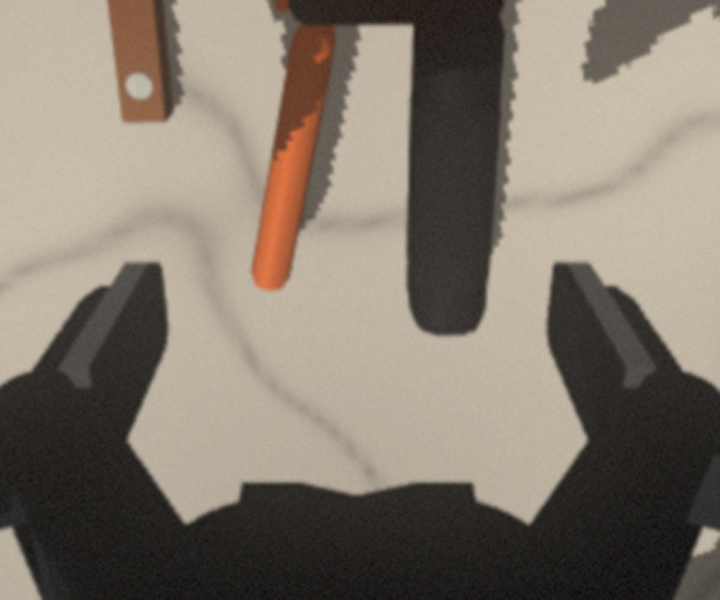

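The crop shows the trigger tip at (270,285), the grip end at (447,330), and the open fingers at x=165 and 550. The fingers are centred on 357 but the grip-and-trigger pair on about 378, so I'll shift tool +y by 5 mm. The teak rod end at (143,118) is clear of the fingers.

>>> servo_tool([
  [0,5,5,0,0,0,1],
  [0,5,20,0,0,0,1],
  [0,5,35,0,0,0,1],
  [0,5,47,0,0,0,1],
  [0,5,55,0,0,0,1],
  [0,5,59,0,0,0,1],
  [0,5,60,0,0,0,1],
  [0,5,60,0,0,0,1],
])

```text
clock: 12.38
position: [520.3, -194.5, 4.5]
tool_rot: [3.141, -0.0, -0.303]
force: [-0.7, -0.5, 0.1]
gripper_width: 85.6
grasp_force: 0.0
```

>>> servo_tool([
  [0,0,0,0,0,0,0.6],
  [0,0,0,0,0,0,0.6],
  [0,2,0,0,0,0,0.45],
  [0,4,0,0,0,0,0.3],
  [0,7,0,0,0,0,0.15],
  [0,10,0,0,0,0,-1],
  [0,12,0,0,0,0,-1],
  [0,12,0,0,0,0,-1],
  [0,12,0,0,0,0,-1],
  [0,12,0,0,0,0,-1],
], grip_force=25)

```text
clock: 13.22
position: [517.4, -206.8, 7.0]
tool_rot: [3.14, -0.002, -0.302]
force: [-5.0, 0.1, 15.2]
gripper_width: 40.6
grasp_force: 25.3
```

>>> servo_tool([
  [0,-4,-2,0,0,0,0.3],
  [0,-9,-2,0,0,0,0.8],
  [0,-12,-2,0,0,0,0.8],
  [0,-12,-2,0,0,0,0.8],
  [0,-12,-2,0,0,0,0.8],
  [0,-12,-2,0,0,0,0.8],
  [0,-12,-2,0,0,0,0.6],
  [0,-10,-2,0,0,0,0.45],
  [0,-8,-2,0,0,0,0.3],
  [0,-5,-2,0,0,0,0.15],
  [0,-2,-2,0,0,0,-1],
  [0,0,-2,0,0,0,-1],
  [0,0,-2,0,0,0,-1],
  [0,0,-2,0,0,0,-1],
  [0,0,-2,0,0,0,-1],
])

```text
clock: 14.47
position: [516.5, -206.9, 8.2]
tool_rot: [3.14, -0.001, -0.303]
force: [-3.9, 0.3, 13.7]
gripper_width: 40.6
grasp_force: 25.6
```

```bash
cat > j.py <<'E'
from h import *
# far-jaw: dark block in the top view, left of caddy
im=get_image('top');cv2.imwrite('pics/t_%d.png'%(observe()['clock']*100),im)
i0=cv2.imread('pics/top0.png')
print('panel/caddy/jaw change')
for n,(u0,u1,v0,v1) in dict(jaw=(340,362,155,186),head=(388,404,182,200)).items():
    t=i0[v0:v1,u0:u1]; r=cv2.matchTemplate(im[v0-15:v1+15,u0-15:u1+20],t,cv2.TM_CCOEFF_NORMED)
    _,m,_,l=cv2.minMaxLoc(r);print(n,m,l[0]-15,l[1]-15,'px (3.7mm)')
E
python3 j.py
```

```text
panel/caddy/jaw change
jaw 0.9359349608421326 4 1 px (3.7mm)
head 0.46717122197151184 -1 0 px (3.7mm)
```

>>> servo_tool([
  [0,-4,0,0,0,0,0.3],
  [0,-9,0,0,0,0,0.8],
  [0,-12,0,0,0,0,0.8],
  [0,-12,0,0,0,0,0.8],
  [0,-12,0,0,0,0,0.8],
  [0,-12,0,0,0,0,0.8],
  [0,-12,0,0,0,0,0.6],
  [0,-10,0,0,0,0,0.45],
  [0,-8,0,0,0,0,0.3],
  [0,-5,0,0,0,0,0.15],
  [0,-2,0,0,0,0,-1],
  [0,0,0,0,0,0,-1],
  [0,0,0,0,0,0,-1],
  [0,0,0,0,0,0,-1],
  [0,0,0,0,0,0,-1],
])

```text
clock: 15.77
position: [516.5, -206.8, 8.2]
tool_rot: [3.14, -0.001, -0.303]
force: [-4.3, 1.3, 14.7]
gripper_width: 40.7
grasp_force: 25.6
```

```bash
python3 j.py
```

```text
panel/caddy/jaw change
jaw 0.8915204405784607 5 2 px (3.7mm)
head 0.46571749448776245 -1 0 px (3.7mm)
```

>>> servo_tool([
  [0,-4,0,0,0,0,0.3],
  [0,-9,0,0,0,0,0.8],
  [0,-12,0,0,0,0,0.8],
  [0,-12,0,0,0,0,0.8],
  [0,-12,0,0,0,0,0.8],
  [0,-12,0,0,0,0,0.8],
  [0,-12,0,0,0,0,0.6],
  [0,-10,0,0,0,0,0.45],
  [0,-8,0,0,0,0,0.3],
  [0,-5,0,0,0,0,0.15],
  [0,-2,0,0,0,0,-1],
  [0,0,0,0,0,0,-1],
  [0,0,0,0,0,0,-1],
  [0,0,0,0,0,0,-1],
  [0,0,0,0,0,0,-1],
])

```text
clock: 17.07
position: [516.7, -206.2, 8.2]
tool_rot: [3.141, -0.001, -0.302]
force: [-4.1, 1.2, 14.4]
gripper_width: 40.3
grasp_force: 25.3
```

```bash
python3 j.py
```

```text
panel/caddy/jaw change
jaw 0.8860861659049988 7 2 px (3.7mm)
head 0.4625129997730255 -1 0 px (3.7mm)
```

>>> servo_tool([
  [0,-4,0,0,0,0,0.3],
  [0,-9,0,0,0,0,0.8],
  [0,-12,0,0,0,0,0.8],
  [0,-12,0,0,0,0,0.8],
  [0,-12,0,0,0,0,0.8],
  [0,-12,0,0,0,0,0.8],
  [0,-12,0,0,0,0,0.6],
  [0,-10,0,0,0,0,0.45],
  [0,-8,0,0,0,0,0.3],
  [0,-5,0,0,0,0,0.15],
  [0,-2,0,0,0,0,-1],
  [0,0,0,0,0,0,-1],
  [0,0,0,0,0,0,-1],
  [0,0,0,0,0,0,-1],
  [0,0,0,0,0,0,-1],
])

```text
clock: 18.37
position: [516.6, -206.0, 9.0]
tool_rot: [3.141, 0.0, -0.302]
force: [-6.0, 3.4, 20.8]
gripper_width: 42.2
grasp_force: 22.5
```

```bash
python3 j.py
```

```text
panel/caddy/jaw change
jaw 0.8879899978637695 9 3 px (3.7mm)
head 0.4341586232185364 -1 0 px (3.7mm)
```

>>> servo_tool([
  [0,0,0,0,0,0,-1],
  [0,0,0,0,0,0,-1],
  [0,0,0,0,0,0,-1],
  [0,0,0,0,0,0,-1],
  [0,0,0,0,0,0,-1],
  [0,0,0,0,0,0,-1],
], grip_force=30)

```text
clock: 18.92
position: [516.4, -206.4, 9.1]
tool_rot: [3.14, 0.0, -0.302]
force: [-6.8, 3.2, 21.1]
gripper_width: 41.6
grasp_force: 27.5
```

>>> servo_tool([
  [0,-4,0,0,0,0,0.3],
  [0,-9,0,0,0,0,0.8],
  [0,-12,0,0,0,0,0.8],
  [0,-12,0,0,0,0,0.8],
  [0,-12,0,0,0,0,0.8],
  [0,-12,0,0,0,0,0.8],
  [0,-12,0,0,0,0,0.6],
  [0,-10,0,0,0,0,0.45],
  [0,-8,0,0,0,0,0.3],
  [0,-5,0,0,0,0,0.15],
  [0,-2,0,0,0,0,-1],
  [0,-2,0,0,0,0,-1],
  [0,-2,0,0,0,0,-1],
  [0,-2,0,0,0,0,-1],
  [0,-2,0,0,0,0,-1],
  [0,-2,0,0,0,0,-1],
  [0,-2,0,0,0,0,-1],
], grip_force=25)

```text
clock: 20.33
position: [517.0, -203.0, 7.5]
tool_rot: [-3.141, 0.001, -0.3]
force: [-4.0, 3.5, 11.1]
gripper_width: 63.1
grasp_force: 24.3
```

```bash
python3 j.py
python3 - <<'E'
from h import *
p=camera_params('wrist');im=get_image('wrist');cv2.imwrite('pics/w9.png',im)
o=observe();print(o['position'],o['grasp_force'],o['gripper_width'],o['qd'])
E
```

```text
panel/caddy/jaw change
jaw 0.8642716407775879 11 3 px (3.7mm)
head 0.38023853302001953 4 6 px (3.7mm)
[ 517.   -202.99    7.47] 24.32238213135861 63.33064689027437 [ 0. -0.  0. -0. -0. -0. -0.]
```

The stroke now stalls at 63 mm with 24 N on the pads, against 40.5 mm on a free stroke, so the jaw bears on the panel. I'll let it settle briefly, then hand in.

>>> servo_tool([
  [0,0,0,0,0,0,-1],
  [0,0,0,0,0,0,-1],
  [0,0,0,0,0,0,-1],
  [0,0,0,0,0,0,-1],
  [0,0,0,0,0,0,-1],
  [0,0,0,0,0,0,-1],
  [0,0,0,0,0,0,-1],
  [0,0,0,0,0,0,-1],
  [0,0,0,0,0,0,-1],
  [0,0,0,0,0,0,-1],
], grip_force=28)

```text
clock: 21.27
position: [516.9, -203.5, 7.7]
tool_rot: [3.142, 0.001, -0.302]
force: [-3.8, 3.6, 12.2]
gripper_width: 62.1
grasp_force: 26.7
```

```bash
python3 -c "
from h import *
print(finish_job())"
```

```text
the job is handed in; nothing more can be done
None
```

The job is handed in at about 21 s, and the hand-in gave no verdict: the panel was seen home in the grooves and let go before clamping (not re-viewed since), the last trigger stroke stalled at 62 mm with the jaw bearing on it, and the fingers still squeeze trigger and grip at about 27 N, an estimated 40–45 N on the panel.

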